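# Clip the recipe clip onto the taller chopping board

### The arm

A 6-joint arm with a two-finger parallel gripper is mounted at the origin on a cart in front of the work surface, level with it; the furniture and walls round the work are solid. World frame = base frame: x ahead of the robot, y to its left, z up, the work surface at z = 0. Lengths are in m, angles in rad, forces in N, time in s.
With the tool pointing down it reaches from about 0.25 to 0.775 m from the base axis. Payload 4 kg.
Tool frame: the origin (TCP) lies midway between the tips of the shut fingers; the grasp point (between the pads) lies 19 mm behind it (robot.tcp_to_grasp is the distance from the TCP to the grasp point, in m); z points along the fingers, y is the line along which they close (so a half turn about z gives the same grasp; the last joint's range is limited). The gripper opens to 94 mm and grips with 3 to 60 N. Pads are 16 mm wide; open, the fingers measure 119 mm over their backs; the gripper's body (75 mm by 177 mm) begins 78 mm behind the grasp point.
Start: joints at [1.1, 0.087, 1.371, -0, 1.684, -0.103], TCP at [0.198, 0.513, 0.206] pointing down, gripper open.
Joint ranges: [-3.1, 3.1], [-0.76, 2.03], [0.27, 2.55], [-1.08, 4.22], [0.17, 2.65], [-2.57, 2.57]. Speed limits (rad/s): [2.79, 2.79, 3.14, 3.14, 3.14, 3.14].

### API

Orientations are given as [roll, pitch, yaw] about the fixed x, y, z axes, in that order (R = Rz(yaw) Ry(pitch) Rx(roll)).
In Python, from bench import robot, viewer gives the robot as it stands. The module is installed in compiled form; this text tells all that it offers.
- The arm moves only by the shell command python3 -m handwheel 'ROWS' [OPENING]. ROWS is JSON, a list of rows, each a list of 6 numbers: the shift along the tool's x, y, z in units of 0.2 m (1.0 is 0.2 m), then the turn, a rotation vector about the tool's x, y, z in units of 30 degrees (1.0 is 30 degrees). In form: [[x, y, z, wx, wy, wz], ...]. A call has 1 to 10 rows; each row is the pose to reach, as a shift and turn from the pose commanded when the call began, along the tool's axes at that moment; what a row does not reach only later rows make up. A row lasts 1/12 s, in which the tool goes at most 41.7 mm and 7.16 degrees, less where a joint would pass 70% of its speed; a pose out of reach is approached as far as the arm can. A call with a number of a shift or a turn outside -1 to 1 is refused whole. A call with a gripper value outside its range is refused whole. OPENING is the gripper's target within -1 to 1 (shut at 1, half-way at 0, fully open at -1), set as the call begins (- or left out, the last holds). The fingers move at their own pace and stop on an object; the grip force is fixed at half the most. Time passes only in rows, so rows that repeat a pose let the fingers close. It gives the time, the measured TCP pose, the force, the opening and the grip force at its end, in the units of the state.
- robot.get_obs(): the state, without advancing time (a new reading comes with each control period).
- viewer.snapshot(name): name is "scene" or "top" or "wrist"; returns the picture (400x640x3 uint8, red, green, blue); there is no depth.
- viewer.calibration(name): a dict with "fx", "fy", "cx", "cy" (pixels), "R" (3x3) and "t" (3): a world point X has camera coordinates R X + t. Camera axes: x right, y down, z forward; pixel columns grow to the right and rows downward; lengths in m; the calibration is good to about 2 mm. A picture is of the moment at which its call begins: read the wrist's pose just before it. calibration takes no time and is no camera call; for the wrist camera it gives the pose at the moment of the call.
- robot.close_job(): hands the job in; it is judged then, once.
The state is a dict: "time": time; "joint_positions": joint angles; "qvel": joint speeds; "joint_torque": joint torques, N m; "tool_pos": TCP position; "ee_rot": TCP orientation; "wrist_force": force on the tool from outside, world axes, zero at the start; "wrist_torque": the same for the moment, N m; "width": finger opening in m; "finger_force": force on a finger pad.
Only numpy, scipy, OpenCV 4.12 (cv2) and the standard library are available. Lean on these libraries where they do the work, as an engineer would, in place of code of your own. Each camera call takes 0.05 s, during which the arm holds its last target. There are 200 camera calls.

### The job

Take the steel spring clip standing on the worktop by its two arms, squeeze it open and clip it onto the top edge of the taller of the two chopping boards, upright, near the middle of the edge and pushed well down, so that it grips the board by itself when you let go. Do not knock over the pepper grinder beside it.

Things in the scene. Friction and masses are not known exactly. Their poses are not given: they have to be found in the camera images.
- clip_center (a point): Steel spring clip like a wide clothes peg, about 60 g, standing on its closed jaws: 40 mm wide, 85 tall, two black-padded arms up. Point: middle of its hinge pin (radius 8), 42 mm above the jaw tips. z up towards the arms, y along the pin (width), x the way the arms are squeezed; both sides alike. Flat arms, 34 wide, reach 43 above the pin; outer faces 48 apart at the top, at rest.
- clip_jaw (a joint): Opening of each jaw, rad (both move alike). 0: at rest, lips 6 mm apart; 0.32: stop, jaw tips 32 apart, arm faces parallel and 24 apart; about 0.08 when gripping the board. Pinch the arms along x, 27 mm above the pin, and keep squeezing to the stop: takes about 10 N, grip with 30 to 40 N. Pushed fully down, the pin meets the board's edge.
- tall_board_edge (a point): Middle of the top edge of the taller chopping board, fixed upright on wooden feet: dark wood, 170 mm wide, 12 thick, top edge 160 above the worktop. x square to its faces, y along the edge, z up. The lower board beside it (130 wide, 105 tall, same wood) stays empty.
- grinder: Small glass pepper grinder with black cap, 43 mm across, 112 mm tall, standing loose on the worktop to the left of the clip. Origin at the centre of its underside, z up.
There are look-alikes about, which are no part of the job. Leave any orange or purple look-alike of the part that bears clip_center alone.

How it is judged:
By the outcome, as a careful person would: the job done as asked, in the order asked, and still so for the second after the job is handed in, with the robot touching nothing.
It also fails if it takes over 32 s, if anything falls off the work surface, if the arm or the gripper's body presses on something with over 40 N, if the wrist force passes 120 N, or if a joint passes its speed limit or range.

## Working session

There is one attempt and no reset: what is moved stays moved. The work goes in short steps, Python scripts to look and compute and a shell command to move; the robot and the scene stay as the last step left them, time stands still between calls to the robot, and variables do not carry over. Pictures are saved under pics/ and viewed, at most 10 in all, crops included, and the job is handed in when it is done.

```bash
mkdir -p pics; cat > h.py <<'E'
import numpy as np, cv2
from bench import robot, viewer
def snap(n,f,crop=None,s=1):
    im=cv2.cvtColor(viewer.snapshot(n),cv2.COLOR_RGB2BGR)
    cv2.imwrite('pics/raw_'+f,im)
    if crop: a,b,c,d=crop; im=im[b:d,a:c]
    cv2.imwrite('pics/'+f,cv2.resize(im,None,fx=s,fy=s,interpolation=cv2.INTER_CUBIC))
def ray(c,u,v):
    R=np.array(c['R']);t=np.array(c['t'])
    return -R.T@t, R.T@np.array([(u-c['cx'])/c['fx'],(v-c['cy'])/c['fy'],1])
def atz(c,u,v,z):
    o,d=ray(c,u,v); return o+d*(z-o[2])/d[2]
def proj(c,X):
    p=np.array(c['R'])@np.array(X)+np.array(c['t']); return np.array([c['fx']*p[0]/p[2]+c['cx'],c['fy']*p[1]/p[2]+c['cy']])
E
python3 - <<'E'
from h import *
snap('scene','scene1.png',s=1.25); snap('top','top1.png',s=1.25)
for n in('scene','top'):
    c=viewer.calibration(n); print(n,ray(c,320,200),c['fx'])
o=robot.get_obs(); print(o['time'],o['tool_pos'],o['ee_rot'],o['width'])
E
```

```text
scene (array([-0.1435891 ,  0.71689798,  0.53218796]), array([ 0.6353731 , -0.66263559, -0.3965296 ])) 508.6877953394144
top (array([0.48415005, 0.03198142, 0.98275843]), array([ 0.04413867, -0.01967814, -0.99885275])) 434.8041212491735
0.1 [0.19756337 0.51280629 0.2044538 ] [-3.13973272e+00 -1.83493210e-04  2.77377308e+00] 0.0937502876963537
```

View pics/scene1.png

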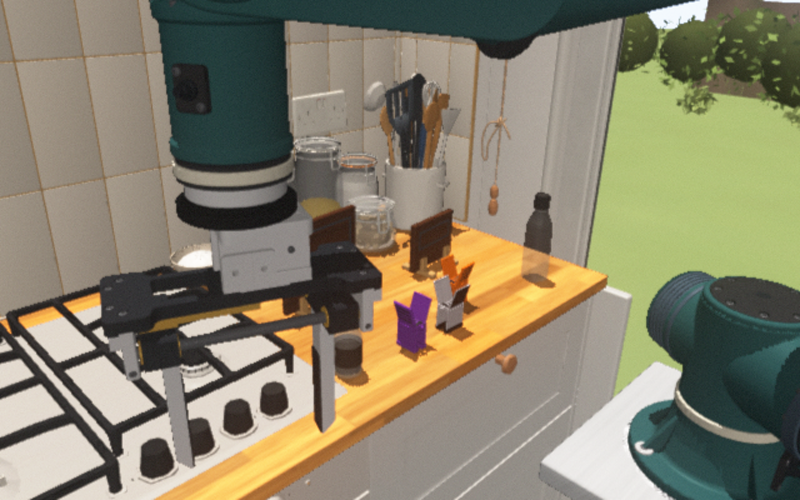

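View pics/top1.png

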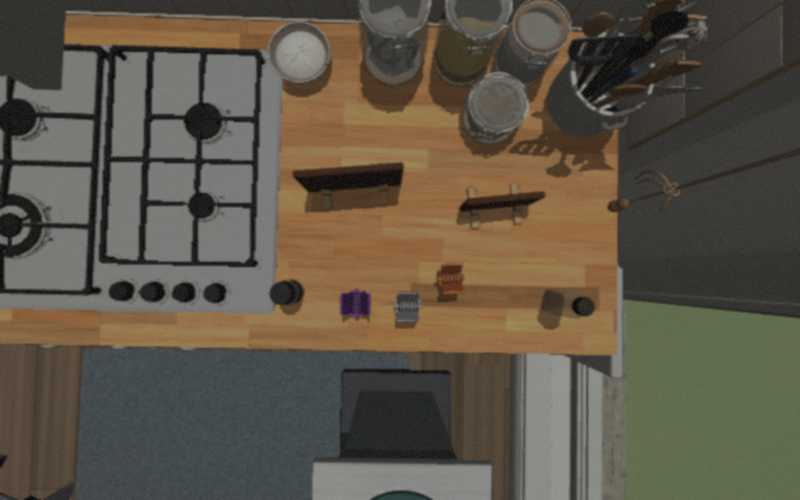

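In the top view (800-px scale) there are three clips: purple at (355,304), grey steel at (407,306) and orange at (451,279). The steel one fits the description. There are two boards: the wide, tall one at (350,178) and the small one at (503,201). The grinder with the black cap is at (285,292). I'll confirm these in an enlarged crop.

```bash
python3 - <<'E'
from h import *
a=cv2.imread('pics/raw_top1.png');b=cv2.imread('pics/raw_scene1.png')
t=cv2.resize(a[120:265,215:375],None,fx=4,fy=4,interpolation=cv2.INTER_CUBIC)
cv2.imwrite('pics/c1.png',t)
s=cv2.resize(b[150:310,240:400],None,fx=3.7,fy=3.7,interpolation=cv2.INTER_CUBIC)
cv2.imwrite('pics/c2.png',s)
E
```

```text
(no output)
```

View pics/c1.png

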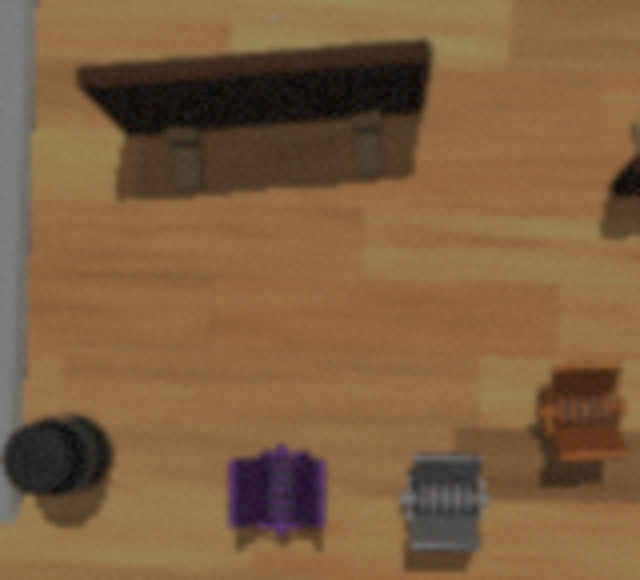

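View pics/c2.png

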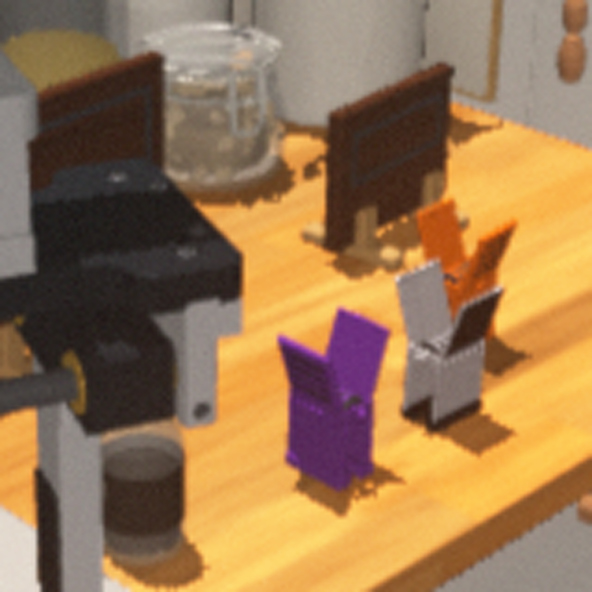

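The steel clip's pin ends are at crop (404,497) and (488,497), with its arms at top and bottom, so it squeezes along about world x. The tall board's top face runs from (79,78) to (430,54). The purple clip at (278,492) and the orange one at (585,412) are look-alikes.

```bash
python3 - <<'E'
from h import *
c=viewer.calibration('top')
def P(x,y,z): return atz(c,x/4+215,y/4+120,z)
a,b=P(404,497,.042),P(488,497,.042); print('pin',a,b,(a+b)/2,'dir',np.degrees(np.arctan2(-(a-b)[0],(a-b)[1])))
for q in [(412,456),(482,456),(408,548),(480,548)]: print('arm',P(*q,.085))
a,b=P(79,78,.16),P(430,54,.16); print('board',a,b,(a+b)/2,np.linalg.norm(a-b),'yaw',np.degrees(np.arctan2(-(a-b)[0],(a-b)[1])))
print('grinder',P(42,457,.112),'purple',P(278,492,.042),'orange',P(585,412,.06))
c=viewer.calibration('wrist'); print(ray(c,320,200),robot.get_obs()['tool_pos'])
E
```

```text
pin [0.43009757 0.01980861 0.042     ] [ 0.43110078 -0.02548231  0.042     ] [ 0.43059918 -0.00283685  0.042     ] dir 1.2689133820005507
arm [0.45367109 0.01675493 0.085     ]
arm [ 0.4544898  -0.01930479  0.085     ]
arm [0.40654656 0.01768342 0.085     ]
arm [ 0.40734052 -0.01930808  0.085     ]
board [0.63147993 0.18034095 0.16      ] [0.6476657 0.014006  0.16     ] [0.63957282 0.09717348 0.16      ] 0.1671205971110804 yaw 5.557855471941558
grinder [0.44992031 0.2009674  0.112     ] purple [0.43127435 0.08762626 0.042     ] orange [ 0.4781954  -0.07495658  0.06      ]
(array([0.12504142, 0.54106912, 0.38354636]), array([ 0.24757452, -0.08543613, -0.96517694])) [0.19756337 0.51280629 0.2044538 ]
```

```bash
cat >> h.py <<'E'
from scipy.spatial.transform import Rotation as Ro
def plan(p,yaw,n=1):
    """print n calls' end row (tool shift/0.2, turn/30deg) from here to TCP p, tool down, yaw in deg"""
    o=robot.get_obs(); a=np.array(o['tool_pos']); A=Ro.from_euler('xyz',o['ee_rot']); B=Ro.from_euler('xyz',[np.pi,0,np.radians(yaw)])
    w=(A.inv()*B).as_rotvec()
    print('t',o['time'],'tcp',a.round(4),np.degrees(o['ee_rot']).round(2),'F',np.round(o['wrist_force'],1),'w',o['width'],'ff',o['finger_force'])
    for i in range(n):
        C=A*Ro.from_rotvec(w*i/n)
        print(np.r_[C.inv().apply((np.array(p)-a)/n)/.2, np.degrees(w/n)/30].round(4))
E
python3 -c "
from h import *
plan([.4305,-.002,.19],91.3,3)"
```

```text
t 0.1 tcp [0.1976 0.5128 0.2045] [-1.7989e+02 -1.0000e-02  1.5893e+02] F [-0.2  0.6 -0.1] w 0.0937502876963537 ff 0.0
[-6.708e-01 -6.610e-01  2.520e-02 -1.100e-03  6.000e-04  7.514e-01]
[-8.729e-01 -3.533e-01  2.470e-02 -1.100e-03  6.000e-04  7.514e-01]
[-9.417e-01  8.300e-03  2.430e-02 -1.100e-03  6.000e-04  7.514e-01]
```

```bash
python3 -m handwheel '[[-0.671,-0.661,0.025,0,0,0.751],[-0.671,-0.661,0.025,0,0,0.751],[-0.671,-0.661,0.025,0,0,0.751],[-0.671,-0.661,0.025,0,0,0.751],[-0.671,-0.661,0.025,0,0,0.751],[-0.671,-0.661,0.025,0,0,0.751]]' -1
python3 -m handwheel '[[-0.873,-0.353,0.025,0,0,0.751],[-0.873,-0.353,0.025,0,0,0.751],[-0.873,-0.353,0.025,0,0,0.751],[-0.873,-0.353,0.025,0,0,0.751],[-0.873,-0.353,0.025,0,0,0.751],[-0.873,-0.353,0.025,0,0,0.751]]'
python3 -m handwheel '[[-0.942,0.008,0.024,0,0,0.751],[-0.942,0.008,0.024,0,0,0.751],[-0.942,0.008,0.024,0,0,0.751],[-0.942,0.008,0.024,0,0,0.751],[-0.942,0.008,0.024,0,0,0.751],[-0.942,0.008,0.024,0,0,0.751],[-0.942,0.008,0.024,0,0,0.751],[-0.942,0.008,0.024,0,0,0.751]]'
python3 - <<'E'
from h import *
plan([.4305,-.002,.05],91.3)
c=viewer.calibration('wrist')
snap('wrist','w1.png',s=1.25)
for X in ([.4305,.0205,.042],[.4305,-.0245,.042],[.4545,0,.085],[.4065,0,.085]): print(proj(c,X)*1.25)
E
```

```text
time: 0.6
tool_pos: [0.2766, 0.3382, 0.2001]
ee_rot: [-3.141, 0.002, 2.375]
wrist_force: [-0.1, 0.7, -0.4]
width: 0.0942
finger_force: 0.0
time: 1.1
tool_pos: [0.3543, 0.1676, 0.195]
ee_rot: [-3.141, 0.001, 1.982]
wrist_force: [0.0, 0.6, -0.6]
width: 0.0942
finger_force: 0.0
time: 1.77
tool_pos: [0.4307, 0.0002, 0.1904]
ee_rot: [-3.141, -0.001, 1.596]
wrist_force: [0.3, 0.1, 0.3]
width: 0.094
finger_force: 0.0
t 1.7667 tcp [4.307e-01 2.000e-04 1.904e-01] [-1.7996e+02 -8.0000e-02  9.1440e+01] F [0.3 0.1 0.3] w 0.0939573052321265 ff 0.0
[-0.0118 -0.0008  0.7021 -0.0014 -0.0028  0.0045]
[396.40058963 217.81207844]
[395.26050131 264.06282652]
[424.78920071 251.96325618]
[366.83551514 250.60837669]
```

View pics/w1.png

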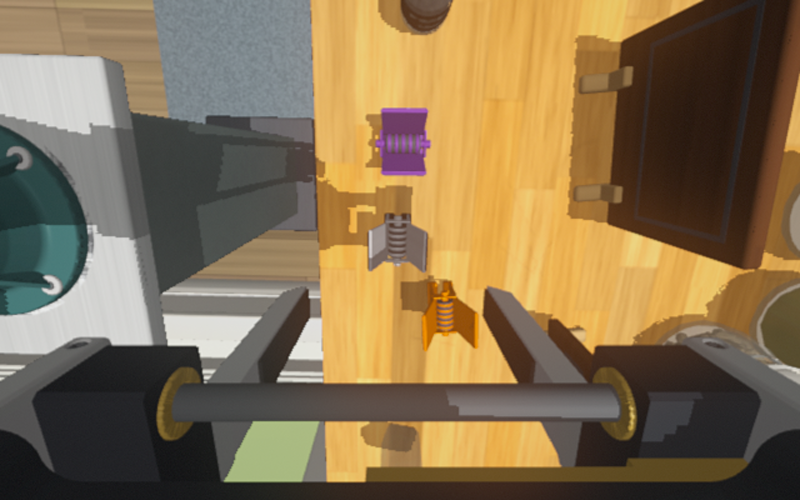

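The steel clip's pin spans (397,213)–(397,265) in the wrist view. The model predicted (396,218)–(395,264), so the estimate holds to within about 1 mm. The fingers clear the orange clip at (450,315). Descend and squeeze.

```bash
python3 -m handwheel '[[-0.011,0.003,0.2,0,0,0],[-0.011,0.003,0.4,0,0,0],[-0.011,0.003,0.55,0,0,0],[-0.011,0.003,0.65,0,0,0],[-0.011,0.003,0.702,0,0,0],[-0.011,0.003,0.702,0,0,0],[-0.011,0.003,0.702,0,0,0]]' -1
python3 -m handwheel '[[0,0,0,0,0,0],[0,0,0,0,0,0],[0,0,0,0,0,0],[0,0,0,0,0,0],[0,0,0,0,0,0],[0,0,0,0,0,0],[0,0,0,0,0,0],[0,0,0,0,0,0],[0,0,0,0,0,0],[0,0,0,0,0,0]]' 1
python3 - <<'E'
from h import *
plan([.431,-.002,.25],91.3,2)
E
```

```text
time: 2.4
tool_pos: [0.4319, -0.0028, 0.051]
ee_rot: [3.141, -0.0, 1.596]
wrist_force: [0.7, 0.5, -0.2]
width: 0.0942
finger_force: 0.0
time: 3.23
tool_pos: [0.4343, -0.0041, 0.0529]
ee_rot: [3.135, 0.001, 1.594]
wrist_force: [0.6, 0.0, 8.7]
width: 0.031
finger_force: 6.0
t 3.2333 tcp [ 0.4343 -0.0041  0.0529] [1.7962e+02 5.0000e-02 9.1320e+01] F [0.6 0.  8.7] w 0.03101310234881876 ff 6.048450542148203
[ 5.100e-03 -4.800e-03 -4.929e-01  6.300e-03  9.000e-04  4.000e-04]
[ 5.300e-03 -6.400e-03 -4.929e-01  6.300e-03  9.000e-04  4.000e-04]
```

```bash
python3 -m handwheel '[[0,0,-0.005,0,0,0],[0,0,-0.01,0,0,0],[0,0,-0.01,0,0,0],[0,0,-0.01,0,0,0],[0,0,-0.01,0,0,0],[0,0,-0.01,0,0,0]]' 1
python3 -c "
from h import *
plan([.431,-.002,.25],91.3,2)
snap('scene','s2.png',(240,150,400,310),3.7)"
```

```text
time: 3.73
tool_pos: [0.4321, -0.0038, 0.0528]
ee_rot: [3.14, 0.0, 1.594]
wrist_force: [1.3, 0.1, 5.1]
width: 0.0232
finger_force: 30.0
t 3.7333 tcp [ 0.4321 -0.0038  0.0528] [1.7993e+02 1.0000e-02 9.1340e+01] F [1.3 0.1 5.1] w 0.0232386449329274 ff 29.992507696151733
[ 4.600e-03 -2.000e-03 -4.931e-01  1.200e-03  2.000e-04  6.000e-04]
[ 4.600e-03 -2.300e-03 -4.931e-01  1.200e-03  2.000e-04  6.000e-04]
```

View pics/s2.png

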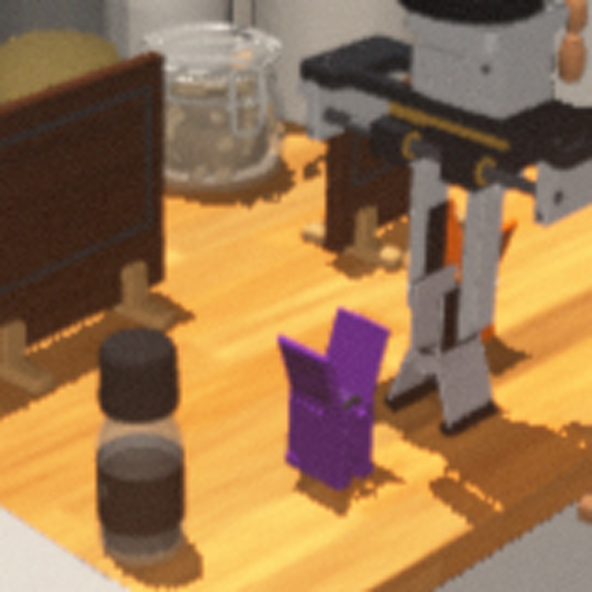

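The clip is gripped to the stop: the jaws at (440,400) are wide open and the finger force is 30 N. The grinder is upright. Lift and move to the board.

```bash
python3 -m handwheel '[[0,0,-0.15,0,0,0],[0,0,-0.35,0,0,0],[0,0,-0.55,0,0,0],[0,0,-0.75,0,0,0],[0,0,-0.9,0,0,0],[0,0,-0.97,0,0,0],[0,0,-0.97,0,0,0]]' 1
python3 -c "
from h import *
plan([.6396,.0972,.25],95.6,2)"
```

```text
time: 4.37
tool_pos: [0.4327, -0.0039, 0.2494]
ee_rot: [3.136, 0.001, 1.594]
wrist_force: [0.2, 0.9, -0.8]
width: 0.0236
finger_force: 30.0
t 4.3667 tcp [ 0.4327 -0.0039  0.2494] [1.797e+02 4.000e-02 9.134e+01] F [ 0.2  0.9 -0.8] w 0.023598078236571538 ff 29.98586118221283
[ 0.2405  0.5231  0.0011  0.005   0.0009 -0.071 ]
[ 2.209e-01  5.317e-01 -2.000e-04  5.000e-03  9.000e-04 -7.100e-02]
```

```bash
python3 -m handwheel '[[0.06,0.13,0,0,0,-0.02],[0.12,0.26,0,0,0,-0.04],[0.18,0.4,0,0,0,-0.06],[0.24,0.523,0,0,0,-0.071],[0.24,0.523,0,0,0,-0.071]]' 1
python3 -m handwheel '[[0.06,0.15,0,0,0,-0.02],[0.12,0.3,0,0,0,-0.04],[0.18,0.44,0,0,0,-0.06],[0.22,0.53,0,0,0,-0.071],[0.22,0.53,0,0,0,-0.071],[0.22,0.53,0,0,0,-0.071],[0.22,0.53,0,0,0,-0.071],[0.22,0.53,0,0,0,-0.071]]' 1
python3 - <<'E'
from h import *
plan([.6396,.0972,.18],95.6)
c=viewer.calibration('wrist'); snap('wrist','w3.png',s=1.25)
u=np.array([-np.sin(np.radians(5.56)),np.cos(np.radians(5.56))])
m=np.array([.6396,.0972])
for s in(.085,0,-.085): print(proj(c,[*(m+s*u),.16])*1.25)
snap('scene','s3.png',(140,100,340,250),4)
E
```

```text
time: 4.78
tool_pos: [0.5364, 0.0485, 0.2408]
ee_rot: [-3.134, -0.002, 1.634]
wrist_force: [-1.0, -0.9, -2.7]
width: 0.0235
finger_force: 30.0
time: 5.45
tool_pos: [0.6369, 0.0963, 0.2461]
ee_rot: [-3.14, 0.0, 1.668]
wrist_force: [-0.1, 0.2, -0.8]
width: 0.0233
finger_force: 30.0
t 5.45 tcp [0.6369 0.0963 0.2461] [-1.7993e+02  1.0000e-02  9.5560e+01] F [-0.1  0.2 -0.8] w 0.02329905623410972 ff 29.985887110233307
[ 3.300e-03  1.430e-02  3.304e-01 -2.300e-03  3.000e-04 -1.500e-03]
[399.97522891 141.93797164]
[399.764795   256.69729508]
[399.58636943 354.00099087]
```

View pics/w3.png

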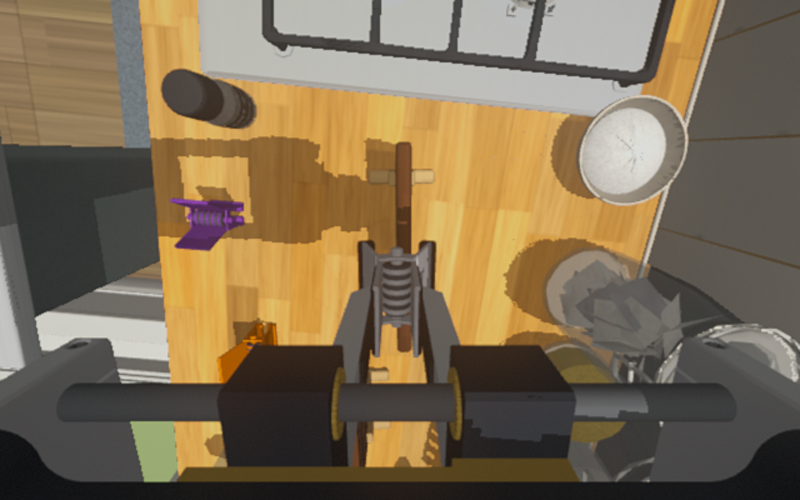

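View pics/s3.png

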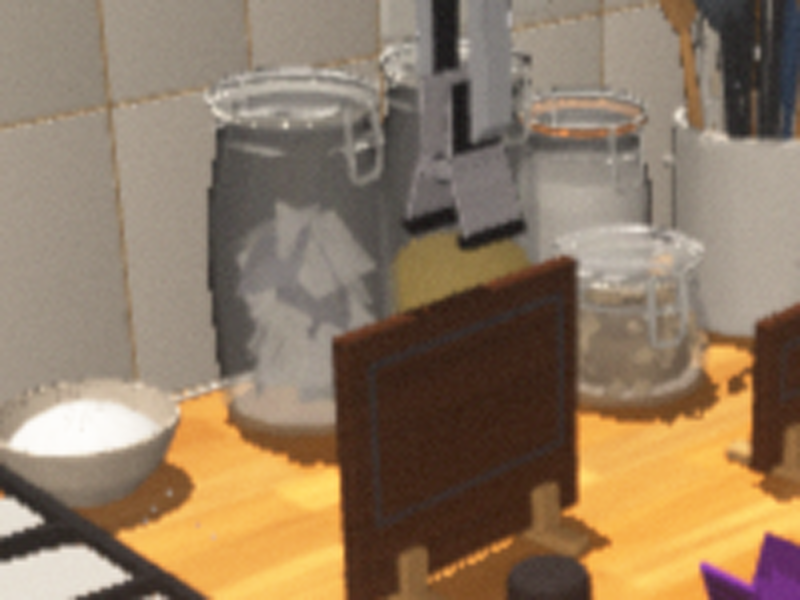

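The board edge runs (404,143)–(404,352) against a predicted u of 400, and the clip's pin is at u≈397. In the scene view the clip hangs above the edge, upright. I'll work out the relative offset.

```bash
python3 - <<'E'
from h import *
c=viewer.calibration('wrist'); p=np.array(robot.get_obs()['tool_pos'])
for d in(0,-.008): print(proj(c,p+[0,0,d])*1.25)
a,b=atz(c,404/1.25,143/1.25,.16),atz(c,404/1.25,352/1.25,.16); print(a,b)
m=(a+b)/2; print(m); q=atz(c,397/1.25,287/1.25,p[2]-.008); print('pin',q)
plan([m[0]+p[0]-q[0],m[1]+p[1]-q[1],.2],95.56)
E
```

```text
[396.08123532 302.23016251]
[396.0684253  296.52059261]
[0.63482204 0.18148108 0.16      ] [0.65191497 0.0144339  0.16      ]
[0.6433685  0.09795749 0.16      ]
pin [0.63723146 0.10211955 0.23894795]
t 5.55 tcp [0.6373 0.0964 0.2469] [1.7997e+02 1.0000e-02 9.5550e+01] F [ 0.6 -0.4 -0.5] w 0.023147825751881894 ff 29.985887110233307
[-2.370e-02  2.840e-02  2.348e-01  9.000e-04  2.000e-04 -2.000e-04]
```

```bash
python3 -m handwheel '[[-0.01,0.028,0,0,0,0],[-0.01,0.028,0,0,0,0],[-0.01,0.028,0,0,0,0],[-0.01,0.028,0.06,0,0,0],[-0.01,0.028,0.12,0,0,0],[-0.01,0.028,0.18,0,0,0],[-0.01,0.028,0.23,0,0,0],[-0.01,0.028,0.23,0,0,0],[-0.01,0.028,0.23,0,0,0]]' 1
python3 -m handwheel '[[0,0,0.03,0,0,0],[0,0,0.06,0,0,0],[0,0,0.085,0,0,0],[0,0,0.085,0,0,0],[0,0,0.085,0,0,0]]' 1
python3 - <<'E'
from h import *
plan([.643,.095,.175],95.56)
snap('wrist','w4.png',(200,80,440,320),2.4)
E
```

```text
time: 6.3
tool_pos: [0.6431, 0.0956, 0.1983]
ee_rot: [-3.138, -0.0, 1.669]
wrist_force: [-1.0, 0.5, -0.0]
width: 0.0235
finger_force: 30.0
time: 6.72
tool_pos: [0.6438, 0.0955, 0.1831]
ee_rot: [-3.141, -0.0, 1.668]
wrist_force: [-0.8, -0.1, -0.1]
width: 0.023
finger_force: 30.0
t 6.7167 tcp [0.6438 0.0955 0.1831] [-1.7998e+02 -1.0000e-02  9.5590e+01] F [-0.8 -0.1 -0.1] w 0.0229830065708565 ff 29.98588263988495
[-0.0023 -0.0042  0.0404 -0.0006 -0.0002  0.0011]
```

View pics/w4.png

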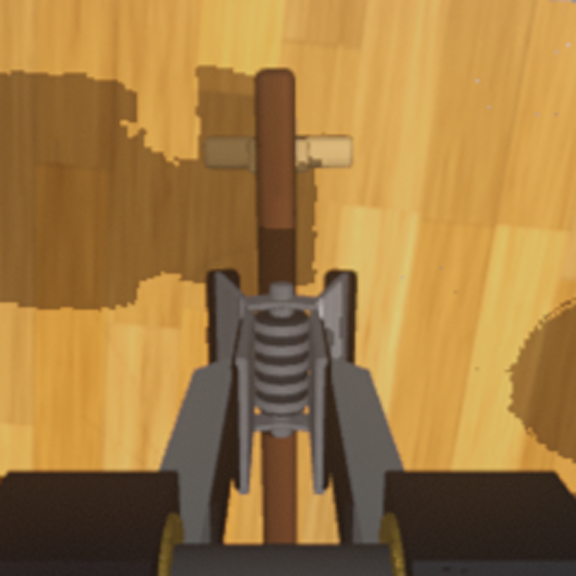

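The board (u≈277) is centred between the jaws (210–355) and the pin is at 281, so the alignment is good. Go down slowly and watch for contact.

```bash
python3 -m handwheel '[[0,-0.003,0.012,0,0,0],[0,-0.003,0.024,0,0,0],[0,-0.003,0.03,0,0,0],[0,-0.003,0.03,0,0,0]]' 1
python3 -m handwheel '[[0,0,0.005,0,0,0],[0,0,0.01,0,0,0],[0,0,0.01,0,0,0]]' 1
python3 -m handwheel '[[0,0,0.005,0,0,0],[0,0,0.01,0,0,0],[0,0,0.01,0,0,0]]' 1
```

```text
time: 7.1
tool_pos: [0.6439, 0.0956, 0.1819]
ee_rot: [3.137, 0.0, 1.669]
wrist_force: [-3.1, -1.0, 10.1]
width: 0.0233
finger_force: 30.0
time: 7.35
tool_pos: [0.6439, 0.0956, 0.1819]
ee_rot: [3.135, 0.0, 1.669]
wrist_force: [-5.4, -0.5, 14.3]
width: 0.0233
finger_force: 30.0
time: 7.6
tool_pos: [0.6439, 0.0956, 0.1818]
ee_rot: [3.134, 0.0, 1.669]
wrist_force: [-6.6, -0.8, 19.8]
width: 0.0233
finger_force: 30.0
```

Contact is at TCP z = 0.182. With the jaws open the pin sits about 13 mm below the TCP, so it is at about 0.169 and resting on the edge, fully down. Release.

```bash
python3 -m handwheel '[[0,0,-0.008,0,0,0],[0,0,-0.008,0,0,0],[0,0,-0.008,0,0,0],[0,0,-0.008,0,0,0],[0,0,-0.008,0,0,0],[0,0,-0.008,0,0,0],[0,0,-0.008,0,0,0],[0,0,-0.008,0,0,0],[0,0,-0.008,0,0,0],[0,0,-0.008,0,0,0]]' -1
python3 -m handwheel '[[0,0,-0.05,0,0,0],[0,0,-0.15,0,0,0],[0,0,-0.3,0,0,0],[0,0,-0.45,0,0,0],[0,0,-0.6,0,0,0],[0,0,-0.6,0,0,0],[0,0,-0.6,0,0,0]]' -1
python3 - <<'E'
from h import *
snap('scene','s5.png'); snap('wrist','w5.png')
a=cv2.imread('pics/s5.png')[100:320,140:340];b=cv2.imread('pics/w5.png')[80:300,160:360]
cv2.imwrite('pics/both.png',cv2.resize(np.hstack([a,b]),None,fx=2,fy=2,interpolation=cv2.INTER_CUBIC))
print(robot.get_obs()['tool_pos'])
E
```

```text
time: 8.43
tool_pos: [0.6432, 0.0955, 0.1745]
ee_rot: [-3.141, -0.0, 1.669]
wrist_force: [-0.1, 0.8, 0.0]
width: 0.0865
finger_force: 0.0
time: 9.02
tool_pos: [0.6443, 0.0956, 0.2989]
ee_rot: [3.135, 0.0, 1.669]
wrist_force: [-0.9, -0.0, 0.8]
width: 0.0941
finger_force: 0.0
[0.64309971 0.09549572 0.29414778]
```

View pics/both.png

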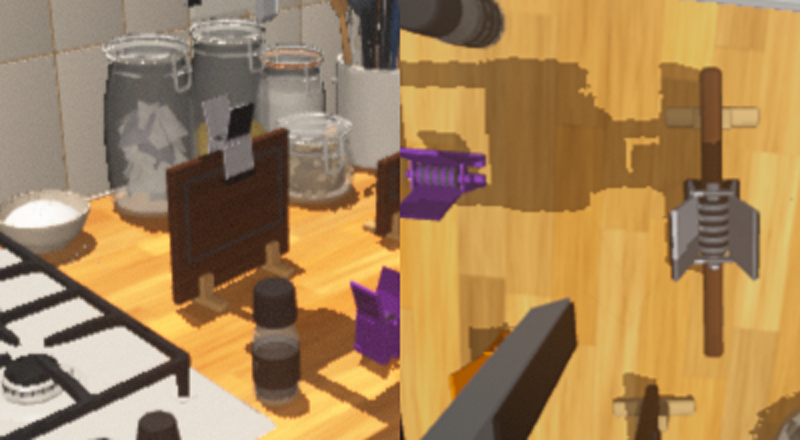

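The clip sits upright at mid-edge at (230,145) with its jaws well down both faces. The grinder is standing and the gripper is clear. Hand in.

```bash
python3 -c "
from bench import robot
print(robot.close_job())"
```

```text
the job is handed in; nothing more can be done
None
```

The steel clip is on the taller board, upright near the middle of its top edge and pushed fully down; it held by itself after release, the grinder was left standing, and the job was handed in at about 9 s.

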